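# Release an air tube from its push-fit outlet and park it

## Task

Take the rigid metal air tube out of the push-fit outlet on the manifold block: press the black release ring all the way down around the tube, gently, and pull the tube out with the ring held down, never tearing it out against the locked teeth. Then stand the tube gently in the empty hole of the rack, seated on its bead, and let go; leave the spare tube, the dish, the bottle and the wrench where they are.

Things in the scene. Friction and masses are not known exactly. Their poses are not given: they have to be found in the camera images.
- manifold: Fixed aluminium block 60 x 120 x 45 mm (x, y, z), origin at the centre of its underside, z up. The push-fit outlet stands upright at its middle. Brass blanking plugs 18 mm wide, 8 mm high stand on it 43 mm either side along y; a gauge is on its -x face. Over 40 N of fingers on block, shell or ring breaks the fitting, as does a pull of over 25 N on the locked tube.
- port (a point): Centre of the outlet on the block's top face, 45 mm above the bench, where the tube's bead rests at the start; its z is up, along the outlet.
- shell_top (a point): Centre of the top of the outlet's fixed brass shell (46 mm wide), 59 mm above the bench. Over it is the black release ring: flange 37 mm wide, 5 mm thick, 19 mm bore around the tube. Its top is 75 to 87 mm above the bench, differing each start and NOT measured: feel for it. It slides down 9.5 mm on a spring (5 N at top, 11 N at bottom) to a hard stop and rises after the fingertips when they lift.
- teeth (a point): Underside of the four lock teeth in the shell, 54 mm above the bench, 5 mm over the bead. They clear the bead while the ring is over 3.5 mm down. Lifting 5 mm with them clear brings the bead past. So press the ring home with fingertips astride the tube, grip the tube just over the ring, and lift: ring and tube rise together and the bead passes in time. Pressed under about 7.5 mm, it locks.
- tube: The rigid aluminium tube in the outlet, 12 mm in diameter and 100 mm long, upright, 60 g, origin at the centre of its lower end, z along it upward. A bead 17 mm in diameter and 4 mm thick goes round it, its underside 25 mm above the origin. At the start the bead's underside rests on the block's top face, so the tube's top is 120 mm above the bench. The lower end is slightly chamfered.
- rack: Fixed grey plastic block 60 x 140 x 45 mm (x, y, z), origin at the centre of its underside, with two upright holes 15.5 mm in diameter and 35 mm deep on its y axis, 35 mm either side of the middle. The one at +y holds the spare tube.
- free_hole (a point): Mouth centre of the rack's empty hole (its -y one), in the top face, 45 mm above the bench. The parked tube's bead rests on this face, its origin 25 mm below it.
- spare: Spare tube, the same as the other, standing in the rack's +y hole, origin at its lower end. Leave alone.
- dish: Shallow round glass dish 90 mm across, 20 mm high, origin at the centre of its underside. Leave alone.
- oil: Small amber bottle with a black cap, 40 mm in diameter, 85 mm high, origin at the centre of its underside. Leave alone.
- wrench: Steel wrench 150 mm long lying on the bench along its own x. Leave alone.
Mind the look-alikes: they are no part of the job. Leave any blue or purple look-alike of the tube alone.

How it is judged:
By the outcome, as a careful person would: the job done as asked, in the order asked, and still so for the second after the job is handed in, with the robot touching nothing.
It also fails if it takes over 61 s, if anything falls off the work surface, if the arm or the gripper's body presses on something with over 40 N, if the wrist force passes 120 N, or if a joint passes its speed limit or range.

## Robot

A 7-joint arm with a two-finger parallel gripper is mounted at the origin on the work surface. World frame = base frame: x ahead of the robot, y to its left, z up, the work surface at z = 0. Lengths are in m, angles in rad, forces in N, time in s.
With the tool pointing down it reaches from about 0.4 to 0.85 m from the base axis. Payload 4.5 kg.
Tool frame: the origin (TCP) lies between the finger pads; the fingertips stand 19 mm ahead of it and the grasp point (between the pads) is the TCP (env.tcp_to_tips is the distance from the TCP to the fingertips, in m); z points along the fingers, y is the direction in which the jaws open and shut (so a half turn about z gives the same grasp; the last joint's range is limited). The gripper opens to 85 mm and grips with 20 to 120 N. Pads are 22 mm wide; open, the fingers measure 114 mm over their backs; the gripper's body (76 mm by 85 mm) begins 54 mm behind the grasp point. The pads swing forward as they close: fully open they stand 13 mm farther back than shut.
Start: joints at [1.275, 0.689, -0.195, 1.565, 0.157, 0.902, -0.215], TCP at [0.202, -0.591, 0.25] pointing down, gripper open.
Joint ranges: [-3.01, 3.01], [-0.46, 2.08], [-1.47, 1.51], [0.13, 2.56], [-1, 4.14], [0.04, 2.09], [-2.66, 2.66]. Speed limits (rad/s): [2.57, 2.57, 3.14, 3.14, 3.14, 3.14, 3.14].

## Interface

Orientations are given as a 3x3 rotation matrix whose columns are the frame's x, y, z axes.
In Python, from workcell import get_obs, snapshot, get_calibration, env gives the robot as it stands. The module is installed in compiled form; this text tells all that it offers.
- The arm moves only by the tool servo_tool, never from a script. Its argument "series" is a list of rows, each an object with "offset": the shift along the tool's x, y, z in m, a list of three; "rotation": the turn, a rotation vector about the tool's x, y, z in degrees, a list of three. In form: [{"offset": [dx, dy, dz], "rotation": [ax, ay, az]}, ...]. A call has 1 to 12 rows; each row is the pose to reach, as a shift and turn from the pose commanded when the call began, along the tool's axes at that moment; what a row does not reach only later rows make up. A row lasts 1/10 s, in which the tool goes at most 50 mm and 8.59 degrees, less where a joint would pass 70% of its speed; a pose out of reach is approached as far as the arm can. A call with a gripper value outside its range is refused whole. "grip" is the closure in counts, from 0 (fully open) to 255 (shut), set as the call begins (left out, the last holds). The fingers move at their own pace and stop on an object; "grip_force" is the grip in N (left out, the last holds). Time passes only in rows, so rows that repeat a pose let the fingers close. It gives the time, the measured TCP pose, the force and the opening at its end, in the units of the state.
- get_obs(): the state, without advancing time (a new reading comes with each control period).
- snapshot(name): name is "side" or "top" or "wrist"; returns the picture (400x640x3 uint8, blue, green, red); there is no depth.
- get_calibration(name): a dict with "intrinsics" (3x3 intrinsics, pixels), "R" (3x3) and "t" (3): a world point X has camera coordinates R X + t. Camera axes: x right, y down, z forward; pixel columns grow to the right and rows downward; lengths in m; the calibration is good to about 2 mm. A picture is of the moment at which its call begins: read the wrist's pose just before it. get_calibration takes no time and is no camera call; for the wrist camera it gives the pose at the moment of the call.
- env.sign_off(): hands the job in, once; it reports no verdict.
The state is a dict: "time": time; "qpos": joint angles; "joint_velocities": joint speeds; "joint_torque": joint torques, N m; "tcp_pos": TCP position; "tcp_rot": TCP orientation; "wrist_force": force on the tool from outside, world axes, zero at the start; "ft_torque": the same for the moment, N m; "grip_width": finger opening in m.
Only numpy, scipy, OpenCV 4.12 (cv2) and the standard library are available. Lean on these libraries where they do the work, as an engineer would, in place of code of your own. Each camera call takes 0.05 s, during which the arm holds its last target.

## Working session

There is one attempt and no reset: what is moved stays moved. The work goes in short steps, Python scripts to look and compute and a tool call to move; the robot and the scene stay as the last step left them, time stands still between calls to the robot, and variables do not carry over. Pictures are saved under pics/ and viewed, and the job is handed in when it is done.

Besides the shell and the picture viewer there is one more tool, called as a command line: name --argument value ..., lists and objects as JSON in quotes. servo_tool: Moves the arm, as the interface text tells. Its arguments: {"type":"object","properties":{"series":{"type":"array"},"grip":{"type":"number"},"grip_force":{"type":"number"}},"required":["series"]}

```bash
mkdir -p pics; python3 - <<'E'
from workcell import *
import cv2,numpy as np
np.set_printoptions(precision=4,suppress=True)
o=get_obs();print(o)
for n in("side","top","wrist"):
    c=get_calibration(n);print(n,c)
    cv2.imwrite(f"pics/{n}0.png",snapshot(n))
E
```

```text
{'time': 0.0, 'qpos': array([ 1.2748,  0.69  , -0.1945,  1.5664,  0.1573,  0.9025, -0.2151]), 'joint_velocities': array([ 0.0014,  0.0001,  0.0002, -0.0005, -0.0002, -0.0004, -0.0005]), 'joint_torque': array([ -0.0007, -53.9598,  -1.2666, -15.8539,   0.0091,   0.0094,
         0.    ]), 'tcp_pos': array([ 0.2022, -0.5908,  0.2495]), 'tcp_rot': array([[ 0.9461,  0.324 , -0.0007],
       [ 0.324 , -0.9461,  0.0017],
       [-0.0001, -0.0019, -1.    ]]), 'wrist_force': array([-0.8087, -0.4364,  0.1409]), 'ft_torque': array([-0.0248, -0.0224,  0.0199]), 'grip_width': 0.08522514811805249}
side {'intrinsics': array([[477.851 ,   0.    , 321.6141],
       [  0.    , 477.851 , 200.9519],
       [  0.    ,   0.    ,   1.    ]]), 'R': array([[-0.9983, -0.0553, -0.0179],
       [-0.0223,  0.6493, -0.7602],
       [ 0.0537, -0.7585, -0.6494]]), 't': array([0.5911, 0.0827, 0.9235])}
top {'intrinsics': array([[390.982 ,   0.    , 319.0842],
       [  0.    , 390.982 , 201.236 ],
       [  0.    ,   0.    ,   1.    ]]), 'R': array([[ 0.0259, -0.999 ,  0.0365],
       [-0.9812, -0.0323, -0.1902],
       [ 0.1912, -0.0309, -0.9811]]), 't': array([-0.0879,  0.5994,  0.9713])}
wrist {'intrinsics': array([[279.9992,   0.    , 323.0293],
       [  0.    , 279.9992, 199.7723],
       [  0.    ,   0.    ,   1.    ]]), 'R': array([[ 0.325 , -0.9457, -0.0022],
       [-0.9061, -0.312 ,  0.2857],
       [-0.2709, -0.0909, -0.9583]]), 't': array([-0.6233, -0.0376,  0.3782])}
```

View pics/side0.png

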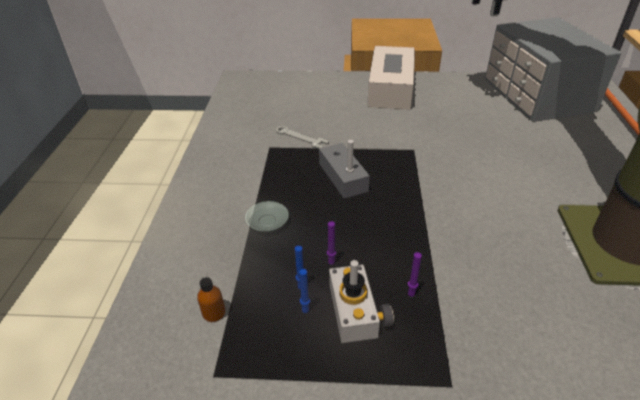

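View pics/top0.png

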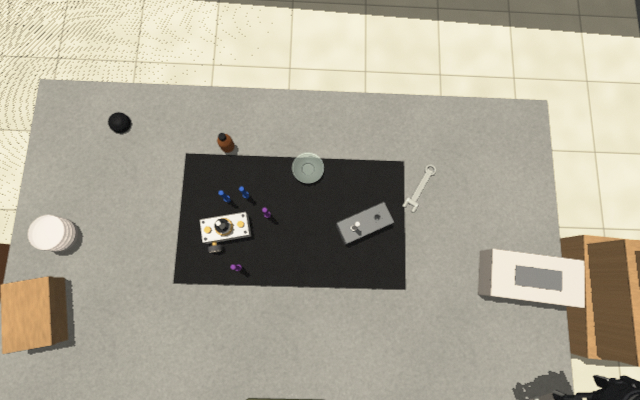

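View pics/wrist0.png

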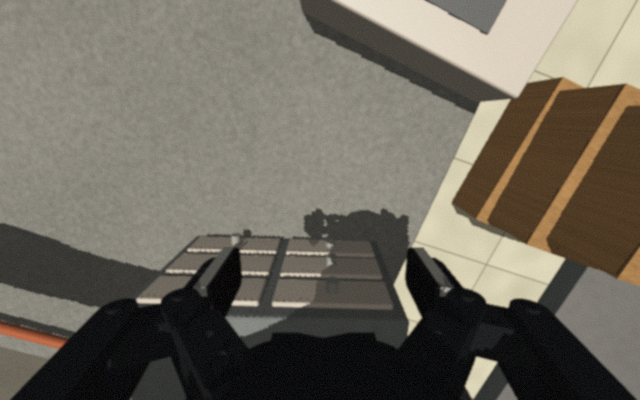

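```bash
python3 - <<'E'
import cv2
s=cv2.imread("pics/side0.png");t=cv2.imread("pics/top0.png")
z=lambda i,x0,y0,x1,y1,k,n:cv2.imwrite(f"pics/{n}.png",cv2.resize(i[y0:y1,x0:x1],None,fx=k,fy=k,interpolation=cv2.INTER_CUBIC))
z(s,290,215,430,350,5,"zs1") if 0 else z(s,290,215,430,345,4.4,"zs1")
z(s,300,120,400,210,6,"zs2");z(t,180,170,290,290,5,"zt1");z(t,320,180,420,260,7,"zt2")
E
```

```text
(no output)
```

View pics/zs1.png

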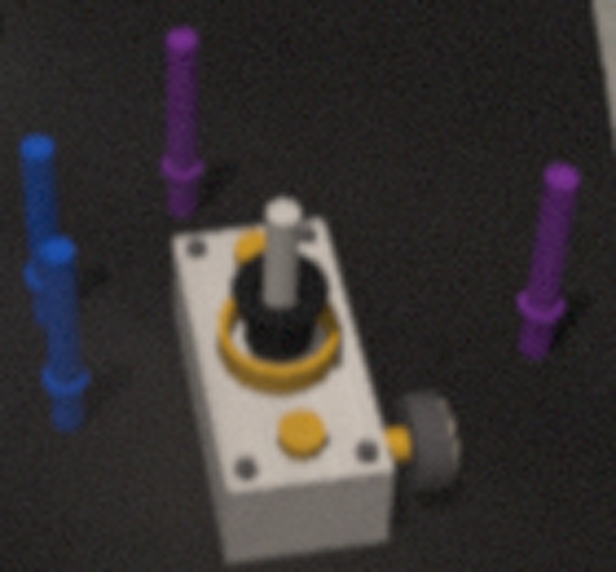

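View pics/zs2.png

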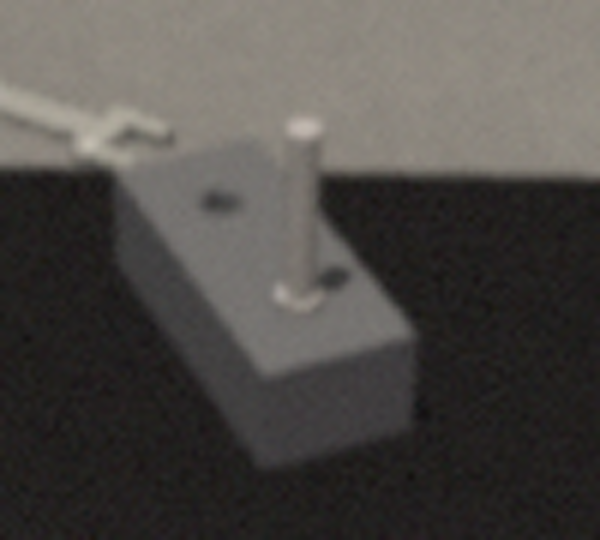

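View pics/zt1.png

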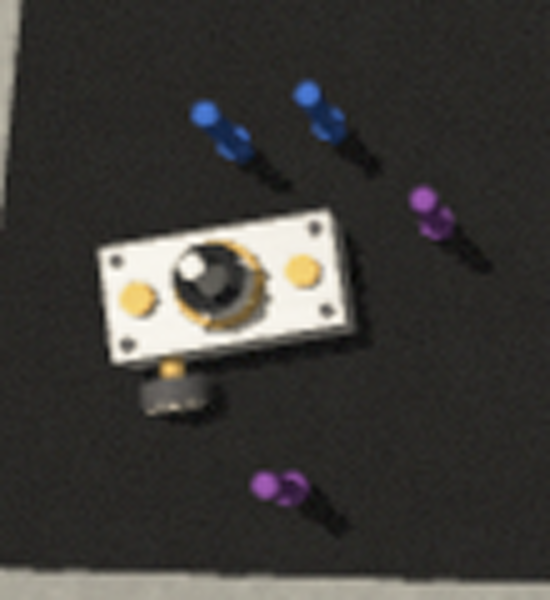

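View pics/zt2.png

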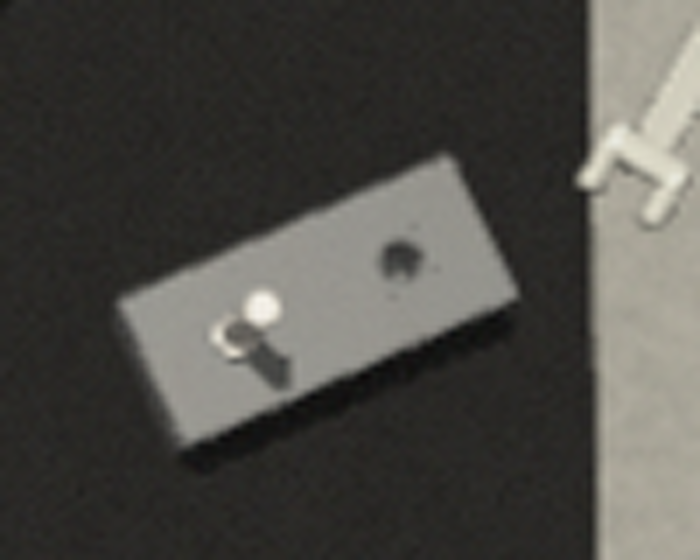

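```bash
cat > h.py <<'E'
from workcell import *
import cv2,numpy as np
np.set_printoptions(precision=4,suppress=True)
def ray(n,uv,z,c=None):
    c=c or get_calibration(n);K,R,t=c["intrinsics"],c["R"],c["t"]
    d=R.T@np.linalg.inv(K)@np.array([uv[0],uv[1],1.]);o=-R.T@t
    return o+d*(z-o[2])/d[2]
def crop(uv,x0,y0,k): return ((uv[0]+.5)/k-.5+x0,(uv[1]+.5)/k-.5+y0)
E
python3 - <<'E'
from h import *
S1=(290,215,4.4);S2=(300,120,6);T1=(180,170,5);T2=(320,180,7)
def p(l,n,uv,Z,z): print(l,n,ray(n,crop(uv,*Z),z))
p("tube","side",(284,208),S1,.12);p("tube","top",(191,266),T1,.12)
p("plugA","side",(302,432),S1,.053);p("plugA","top",(138,299),T1,.053);p("plugB","top",(304,270),T1,.053)
for c in [(98,247),(330,209),(352,322),(113,362)]:p("mc","top",c,T1,.045)
for c in [(120,300),(445,155),(520,297),(183,448)]:p("rc","top",c,T2,.045)
for c in [(268,377),(414,335),(115,172)]:p("rc","side",c,S2,.045)
p("hole","top",(402,260),T2,.045);p("hole","side",(222,202),S2,.045)
p("spare","top",(262,309),T2,.12);p("spare","side",(305,128),S2,.12)
for n,c in dict(b1=(204,114),b2=(307,94),p1=(422,199),p2=(265,487)).items():p(n,"top",c,T1,.1)
E
```

```text
tube side [0.5297 0.1767 0.12  ]
tube top [0.5285 0.1762 0.12  ]
plugA side [0.5214 0.2224 0.053 ]
plugA top [0.5192 0.2173 0.053 ]
plugB top [0.5369 0.1329 0.053 ]
mc top [0.5467 0.2422 0.045 ]
mc top [0.5707 0.1227 0.045 ]
mc top [0.5114 0.1076 0.045 ]
mc top [0.4869 0.2295 0.045 ]
rc top [ 0.5488 -0.1188  0.045 ]
rc top [ 0.6088 -0.2429  0.045 ]
rc top [ 0.5547 -0.2713  0.045 ]
rc top [ 0.4937 -0.1435  0.045 ]
rc side [ 0.5497 -0.1162  0.045 ]
rc side [ 0.4979 -0.1422  0.045 ]
rc side [ 0.6114 -0.2424  0.045 ]
hole top [ 0.5675 -0.2262  0.045 ]
hole side [ 0.5693 -0.2233  0.045 ]
spare top [ 0.5367 -0.163   0.12  ]
spare side [ 0.5387 -0.1612  0.12  ]
b1 top [0.6082 0.18   0.1   ]
b2 top [0.6203 0.1292 0.1   ]
p1 top [0.5684 0.0686 0.1   ]
p2 top [0.4241 0.137  0.1   ]
```

servo_tool --series '[{"offset":[0.36,-0.13,0.03],"rotation":[0,0,0]},{"offset":[0.36,-0.13,0.03],"rotation":[0,0,0]},{"offset":[0.36,-0.13,0.03],"rotation":[0,0,0]},{"offset":[0.36,-0.13,0.03],"rotation":[0,0,0]},{"offset":[0.36,-0.13,0.03],"rotation":[0,0,0]},{"offset":[0.36,-0.13,0.03],"rotation":[0,0,0]},{"offset":[0.36,-0.13,0.03],"rotation":[0,0,0]},{"offset":[0.36,-0.13,0.03],"rotation":[0,0,0]},{"offset":[0.36,-0.13,0.03],"rotation":[0,0,0]}]' --grip 195 --grip_force 30

```text
time: 1.05
tcp_pos: [0.5066, -0.345, 0.2197]
tcp_rot: [[0.943, 0.334, 0.004], [0.334, -0.943, 0.005], [0.005, -0.003, -1.0]]
wrist_force: [-0.1, 0.1, -0.2]
grip_width: 0.0199
```

servo_tool --series '[{"offset":[0.198,-0.49,0],"rotation":[0,0,0]},{"offset":[0.198,-0.49,0],"rotation":[0,0,0]},{"offset":[0.198,-0.49,0],"rotation":[0,0,0]},{"offset":[0.198,-0.49,0],"rotation":[0,0,0]},{"offset":[0.198,-0.49,0],"rotation":[0,0,0]},{"offset":[0.198,-0.49,0],"rotation":[0,0,0]},{"offset":[0.198,-0.49,0],"rotation":[0,0,0]},{"offset":[0.198,-0.49,0],"rotation":[0,0,0]},{"offset":[0.198,-0.49,0],"rotation":[0,0,0]},{"offset":[0.198,-0.49,0],"rotation":[0,0,0]},{"offset":[0.198,-0.49,0],"rotation":[0,0,0]},{"offset":[0.198,-0.49,0],"rotation":[0,0,0]}]'

```text
time: 2.25
tcp_pos: [0.5291, 0.182, 0.2202]
tcp_rot: [[0.943, 0.332, 0.0], [0.332, -0.943, 0.004], [0.002, -0.004, -1.0]]
wrist_force: [-0.2, -0.9, 0.7]
grip_width: 0.0197
```

```bash
python3 - <<'E'
from h import *
o=get_obs();print(o["time"],o["tcp_pos"],o["tcp_rot"],o["qpos"],o["wrist_force"],o["joint_velocities"],o["grip_width"],env.tcp_to_tips)
c=get_calibration("wrist");print("campos",-c["R"].T@c["t"])
im=snapshot("wrist");cv2.imwrite("pics/w1.png",im)
import pickle;pickle.dump((c,o),open("w1.pkl","wb"))
s=snapshot("side");cv2.imwrite("pics/s1.png",cv2.resize(s[150:350,260:440],None,fx=3,fy=3,interpolation=cv2.INTER_CUBIC))
E
```

```text
2.25 [0.5291 0.182  0.2202] [[ 0.9434  0.3316  0.0004]
 [ 0.3316 -0.9434  0.0039]
 [ 0.0017 -0.0035 -1.    ]] [-0.378   0.6385 -0.0562  1.8047  0.0469  0.6977 -1.6919] [-0.2409 -0.8574  0.7427] [ 0.0693 -0.0133  0.0733  0.0487  0.0282  0.008   0.0314] 0.019736059776598022 0.019
campos [0.5974 0.2063 0.3426]
```

View pics/w1.png

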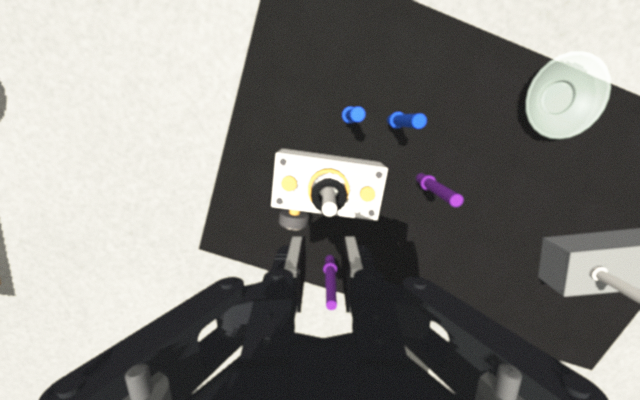

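View pics/s1.png

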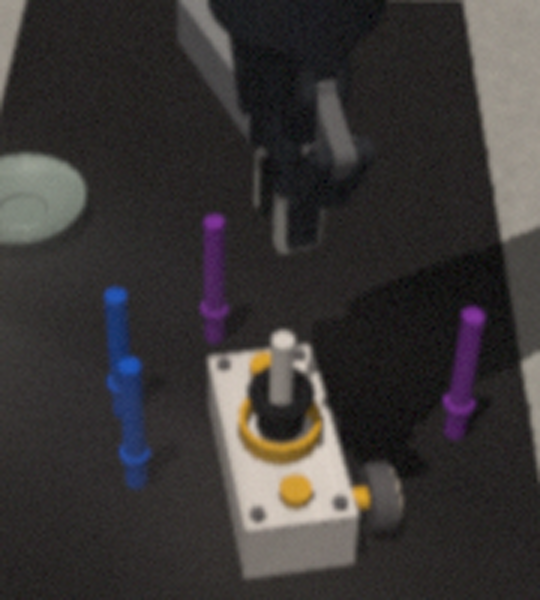

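```bash
python3 - <<'E'
from h import *
o=get_obs();c=get_calibration("wrist");im=snapshot("wrist")
print(o["tcp_pos"])
import pickle;pickle.dump((c,o),open("w1.pkl","wb"))
cv2.imwrite("pics/w2.png",cv2.resize(im[140:240,260:400],None,fx=5,fy=5,interpolation=cv2.INTER_CUBIC))
E
```

```text
[0.5293 0.1755 0.22  ]
```

View pics/w2.png

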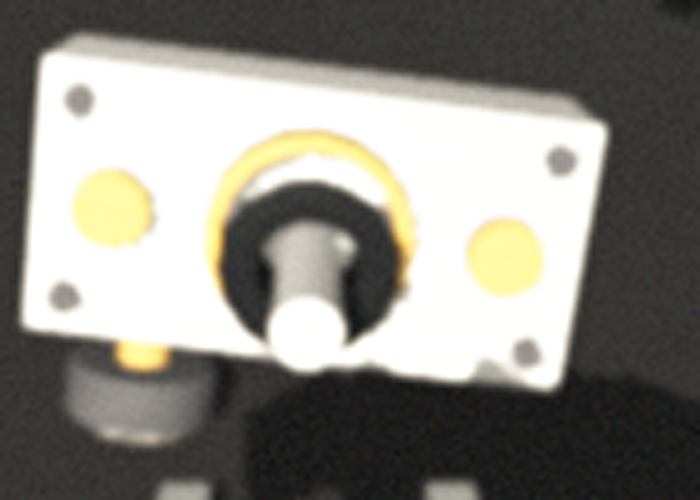

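```bash
python3 - <<'E'
from h import *
import pickle;c,o=pickle.load(open("w1.pkl","rb"))
Z=(260,140,5)
t=ray("w",crop((307,334),*Z),.12,c);a=ray("w",crop((112,208),*Z),.053,c);b=ray("w",crop((506,257),*Z),.053,c)
print(t,a,b,(a+b)/2, np.linalg.norm(a-b))
R=o["tcp_rot"];print(R.T@(t-o["tcp_pos"]), R.T@((a+b)/2-o["tcp_pos"]))
o=get_obs();print(o["tcp_pos"],o["tcp_rot"],o["wrist_force"])
E
```

```text
[0.5292 0.1779 0.12  ] [0.5216 0.2193 0.053 ] [0.5387 0.1366 0.053 ] [0.5301 0.178  0.053 ] 0.08439975984580882
[ 0.0008 -0.0024  0.1   ] [ 0.0017 -0.0022  0.167 ]
[0.5295 0.1741 0.22  ] [[ 0.9466  0.3223 -0.0006]
 [ 0.3223 -0.9466 -0.0019]
 [-0.0012  0.0016 -1.    ]] [-0.0806 -0.1445 -0.4286]
```

servo_tool --series '[{"offset":[0,-0.0005,0.04],"rotation":[0,0,0]},{"offset":[0,-0.0005,0.06],"rotation":[0,0,0]},{"offset":[0,-0.0005,0.06],"rotation":[0,0,0]},{"offset":[0,-0.0005,0.06],"rotation":[0,0,0]}]'

```text
time: 2.8
tcp_pos: [0.5298, 0.1746, 0.1606]
tcp_rot: [[0.947, 0.321, -0.0], [0.321, -0.947, -0.001], [-0.0, 0.001, -1.0]]
wrist_force: [0.7, 0.7, 0.5]
grip_width: 0.0202
```

```bash
python3 - <<'E'
from h import *
o=get_obs();print(o["time"],o["tcp_pos"],o["wrist_force"])
c=get_calibration("wrist");im=snapshot("wrist");cv2.imwrite("pics/w3.png",cv2.resize(im[150:300,240:420],None,fx=4,fy=4,interpolation=cv2.INTER_CUBIC))
import pickle;pickle.dump((c,o),open("w1.pkl","wb"))
s=snapshot("side");cv2.imwrite("pics/s3.png",cv2.resize(s[170:330,290:420],None,fx=4,fy=3.7,interpolation=cv2.INTER_CUBIC))
o=get_obs();print(o["time"],o["tcp_pos"],o["wrist_force"])
E
```

```text
2.8 [0.5298 0.1746 0.1606] [0.6736 0.6885 0.4706]
2.9 [0.5304 0.1757 0.1615] [ 0.2047 -0.5191 -0.4283]
```

View pics/w3.png

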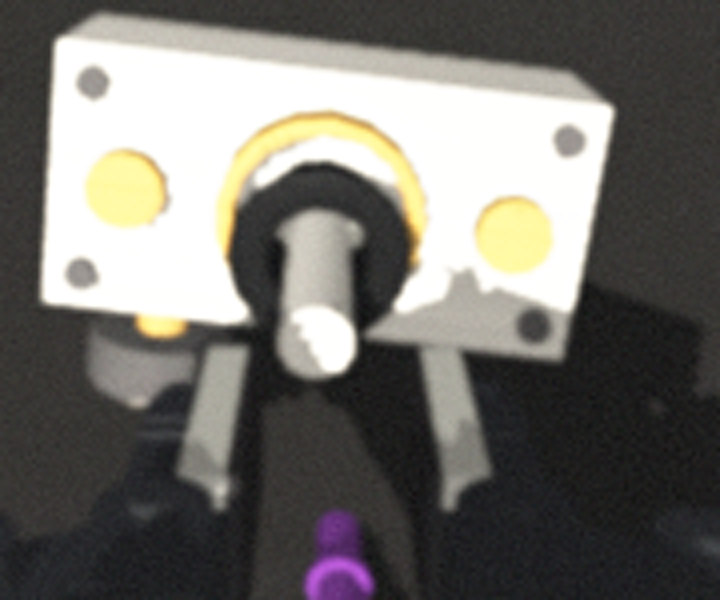

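View pics/s3.png

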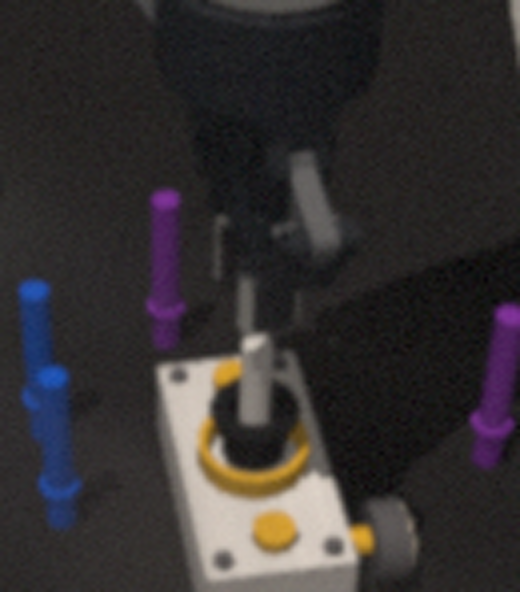

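```bash
python3 - <<'E'
from h import *
import pickle;c,o=pickle.load(open("w1.pkl","rb"))
Z=(240,150,4)
t=ray("w",crop((317,343),*Z),.12,c);R=o["tcp_rot"];print(t,R.T@(t-o["tcp_pos"]))
a=ray("w",crop((125,188),*Z),.053,c);b=ray("w",crop((514,235),*Z),.053,c);print((a+b)/2)
# fingertip inner edges
for z in (.1415,):
  l=ray("w",crop((250,346),*Z),z,c);r=ray("w",crop((420,348),*Z),z,c)
  print(R.T@(l-o["tcp_pos"]),R.T@(r-o["tcp_pos"]))
o=get_obs();print(o["tcp_pos"])
E
```

```text
[0.5295 0.178  0.12  ] [ 0.0008 -0.0033  0.0406]
[0.5304 0.1784 0.053 ]
[ 0.0098 -0.0121  0.0191] [0.0096 0.0112 0.0191]
[0.5304 0.1757 0.1615]
```

servo_tool --series '[{"offset":[-0.0005,-0.0015,0],"rotation":[0,0,0]},{"offset":[-0.0005,-0.0015,0],"rotation":[0,0,0]},{"offset":[-0.0005,-0.0015,0.02],"rotation":[0,0,0]},{"offset":[-0.0005,-0.0015,0.04],"rotation":[0,0,0]},{"offset":[-0.0005,-0.0015,0.045],"rotation":[0,0,0]},{"offset":[-0.0005,-0.0015,0.045],"rotation":[0,0,0]}]'

```text
time: 3.5
tcp_pos: [0.5281, 0.1777, 0.115]
tcp_rot: [[0.946, 0.324, -0.001], [0.324, -0.946, -0.001], [-0.001, 0.0, -1.0]]
wrist_force: [0.3, 1.4, -0.9]
grip_width: 0.02
```

```bash
python3 - <<'E'
from h import *
o=get_obs();print(o["time"],o["tcp_pos"],o["wrist_force"])
im=snapshot("wrist");cv2.imwrite("pics/w4.png",cv2.resize(im[150:300,240:420],None,fx=4,fy=4,interpolation=cv2.INTER_CUBIC))
s=snapshot("side");cv2.imwrite("pics/s4.png",cv2.resize(s[170:330,290:420],None,fx=4,fy=3.7,interpolation=cv2.INTER_CUBIC))
o=get_obs();print(o["time"],o["tcp_pos"],o["wrist_force"])
E
```

```text
3.5 [0.5281 0.1777 0.115 ] [ 0.2978  1.3502 -0.8819]
3.6 [0.529  0.1779 0.116 ] [-0.9724 -0.0799  0.2038]
```

View pics/w4.png

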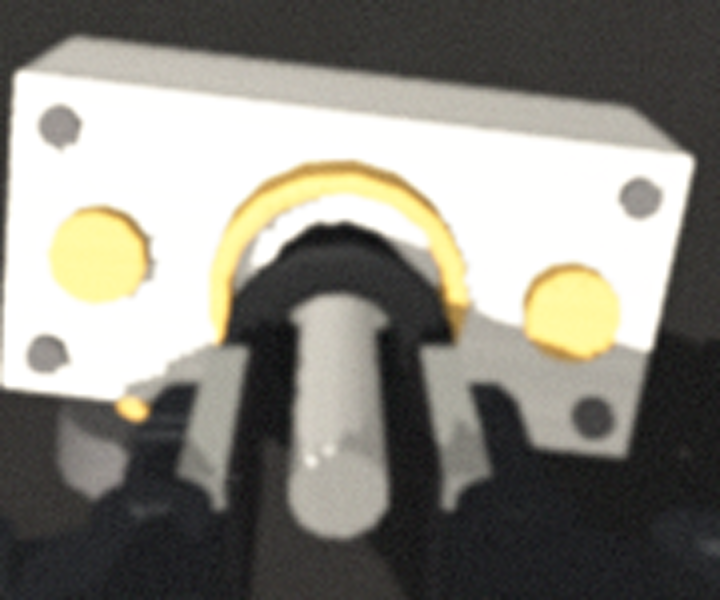

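View pics/s4.png

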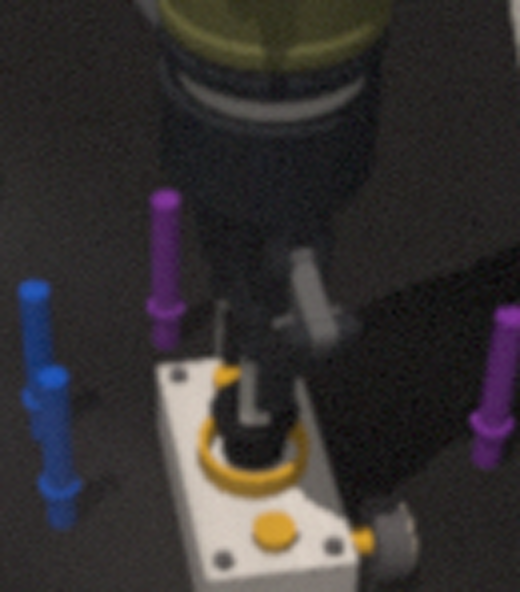

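servo_tool --series '[{"offset":[0,0,0.003],"rotation":[0,0,0]},{"offset":[0,0,0.006],"rotation":[0,0,0]},{"offset":[0,0,0.006],"rotation":[0,0,0]},{"offset":[0,0,0.006],"rotation":[0,0,0]}]' --grip 207

```text
time: 4.0
tcp_pos: [0.5285, 0.1777, 0.1093]
tcp_rot: [[0.946, 0.324, 0.0], [0.324, -0.946, -0.0], [0.0, 0.0, -1.0]]
wrist_force: [-0.2, 0.2, -0.3]
grip_width: 0.0161
```

servo_tool --series '[{"offset":[0,0,0.001],"rotation":[0,0,0]},{"offset":[0,0,0.002],"rotation":[0,0,0]},{"offset":[0,0,0.002],"rotation":[0,0,0]}]'

```text
time: 4.3
tcp_pos: [0.5284, 0.1777, 0.1071]
tcp_rot: [[0.946, 0.324, -0.0], [0.324, -0.946, -0.0], [-0.0, 0.0, -1.0]]
wrist_force: [0.4, 0.1, 0.8]
grip_width: 0.0161
```

servo_tool --series '[{"offset":[0,0,0.001],"rotation":[0,0,0]},{"offset":[0,0,0.002],"rotation":[0,0,0]},{"offset":[0,0,0.002],"rotation":[0,0,0]}]'

```text
time: 4.6
tcp_pos: [0.5284, 0.1777, 0.1051]
tcp_rot: [[0.946, 0.324, -0.0], [0.324, -0.946, -0.0], [-0.0, 0.0, -1.0]]
wrist_force: [0.4, -0.6, 0.5]
grip_width: 0.0159
```

servo_tool --series '[{"offset":[0,0,0.001],"rotation":[0,0,0]},{"offset":[0,0,0.002],"rotation":[0,0,0]},{"offset":[0,0,0.002],"rotation":[0,0,0]}]'

```text
time: 4.9
tcp_pos: [0.5283, 0.1776, 0.1031]
tcp_rot: [[0.946, 0.324, -0.0], [0.324, -0.946, -0.0], [-0.0, 0.0, -1.0]]
wrist_force: [0.8, 1.2, -0.1]
grip_width: 0.0159
```

Tips ≈ 84 mm; no contact yet.

servo_tool --series '[{"offset":[0,0,0.001],"rotation":[0,0,0]},{"offset":[0,0,0.002],"rotation":[0,0,0]},{"offset":[0,0,0.002],"rotation":[0,0,0]}]'

```text
time: 5.2
tcp_pos: [0.5284, 0.1777, 0.1011]
tcp_rot: [[0.946, 0.324, -0.0], [0.324, -0.946, -0.0], [-0.0, 0.0, -1.0]]
wrist_force: [-0.3, -0.6, -0.5]
grip_width: 0.0161
```

servo_tool --series '[{"offset":[0,0,0.001],"rotation":[0,0,0]},{"offset":[0,0,0.002],"rotation":[0,0,0]},{"offset":[0,0,0.002],"rotation":[0,0,0]}]'

```text
time: 5.5
tcp_pos: [0.5286, 0.1778, 0.0996]
tcp_rot: [[0.946, 0.324, 0.0], [0.324, -0.946, 0.0], [0.001, 0.0, -1.0]]
wrist_force: [-0.5, -0.6, 5.3]
grip_width: 0.0162
```

servo_tool --series '[{"offset":[0,0,0.001],"rotation":[0,0,0]},{"offset":[0,0,0.002],"rotation":[0,0,0]},{"offset":[0,0,0.002],"rotation":[0,0,0]}]'

```text
time: 5.8
tcp_pos: [0.5286, 0.1778, 0.0978]
tcp_rot: [[0.946, 0.324, 0.001], [0.324, -0.946, 0.0], [0.001, 0.0, -1.0]]
wrist_force: [-1.3, 0.3, 6.8]
grip_width: 0.0163
```

servo_tool --series '[{"offset":[0,0,0.001],"rotation":[0,0,0]},{"offset":[0,0,0.002],"rotation":[0,0,0]},{"offset":[0,0,0.002],"rotation":[0,0,0]}]'

```text
time: 6.1
tcp_pos: [0.5287, 0.1778, 0.096]
tcp_rot: [[0.946, 0.324, 0.001], [0.324, -0.946, 0.0], [0.001, 0.0, -1.0]]
wrist_force: [-0.8, -0.6, 7.3]
grip_width: 0.0159
```

servo_tool --series '[{"offset":[0,0,0.001],"rotation":[0,0,0]},{"offset":[0,0,0.002],"rotation":[0,0,0]},{"offset":[0,0,0.002],"rotation":[0,0,0]}]'

```text
time: 6.4
tcp_pos: [0.5287, 0.1778, 0.0941]
tcp_rot: [[0.946, 0.324, 0.001], [0.324, -0.946, 0.0], [0.001, 0.0, -1.0]]
wrist_force: [-2.2, -1.0, 8.5]
grip_width: 0.0162
```

servo_tool --series '[{"offset":[0,0,0.001],"rotation":[0,0,0]},{"offset":[0,0,0.002],"rotation":[0,0,0]},{"offset":[0,0,0.002],"rotation":[0,0,0]}]'

```text
time: 6.7
tcp_pos: [0.5287, 0.1778, 0.0923]
tcp_rot: [[0.946, 0.324, 0.001], [0.324, -0.946, 0.0], [0.001, 0.0, -1.0]]
wrist_force: [-2.2, 0.0, 9.9]
grip_width: 0.016
```

servo_tool --series '[{"offset":[0,0,0.001],"rotation":[0,0,0]},{"offset":[0,0,0.001],"rotation":[0,0,0]},{"offset":[0,0,0.001],"rotation":[0,0,0]}]'

```text
time: 7.0
tcp_pos: [0.5287, 0.1778, 0.0914]
tcp_rot: [[0.946, 0.324, 0.001], [0.324, -0.946, 0.0], [0.001, 0.0, -1.0]]
wrist_force: [-1.3, 0.1, 11.0]
grip_width: 0.0161
```

servo_tool --series '[{"offset":[0,0,0.0005],"rotation":[0,0,0]},{"offset":[0,0,0.001],"rotation":[0,0,0]},{"offset":[0,0,0.001],"rotation":[0,0,0]}]'

```text
time: 7.3
tcp_pos: [0.5289, 0.1778, 0.0909]
tcp_rot: [[0.946, 0.324, 0.001], [0.324, -0.946, 0.0], [0.002, 0.0, -1.0]]
wrist_force: [-3.1, -1.0, 15.1]
grip_width: 0.0164
```

servo_tool --series '[{"offset":[0,0,0],"rotation":[0,0,0]},{"offset":[0,0,0],"rotation":[0,0,0]},{"offset":[0,0,0],"rotation":[0,0,0]}]' --grip 213

```text
time: 7.6
tcp_pos: [0.5287, 0.1785, 0.0909]
tcp_rot: [[0.946, 0.324, 0.001], [0.324, -0.946, 0.001], [0.002, -0.001, -1.0]]
wrist_force: [-3.2, 1.4, 15.1]
grip_width: 0.014
```

servo_tool --series '[{"offset":[0,0,0],"rotation":[0,0,0]},{"offset":[0,0,0],"rotation":[0,0,0]},{"offset":[0,0,0],"rotation":[0,0,0]},{"offset":[0,0,0],"rotation":[0,0,0]},{"offset":[0,0,0],"rotation":[0,0,0]}]' --grip 240 --grip_force 35

```text
time: 8.1
tcp_pos: [0.5285, 0.1792, 0.091]
tcp_rot: [[0.946, 0.325, 0.001], [0.325, -0.946, 0.002], [0.002, -0.001, -1.0]]
wrist_force: [-3.2, 1.1, 14.6]
grip_width: 0.0103
```

servo_tool --series '[{"offset":[0,0,-0.001],"rotation":[0,0,0]},{"offset":[0,0,-0.002],"rotation":[0,0,0]},{"offset":[0,0,-0.003],"rotation":[0,0,0]},{"offset":[0,0,-0.003],"rotation":[0,0,0]}]'

```text
time: 8.5
tcp_pos: [0.5285, 0.1789, 0.0933]
tcp_rot: [[0.946, 0.325, 0.001], [0.325, -0.946, 0.002], [0.001, -0.001, -1.0]]
wrist_force: [-1.6, 1.4, 8.7]
grip_width: 0.0103
```

```bash
python3 - <<'E'
from h import *
im=snapshot("wrist");cv2.imwrite("pics/w5.png",cv2.resize(im[150:300,240:420],None,fx=4,fy=4,interpolation=cv2.INTER_CUBIC))
o=get_obs();print(o["time"],o["tcp_pos"],o["wrist_force"],o["grip_width"])
E
```

```text
8.55 [0.5285 0.1789 0.0933] [-1.6334  0.6519  9.2198] 0.010483419197383796
```

View pics/w5.png

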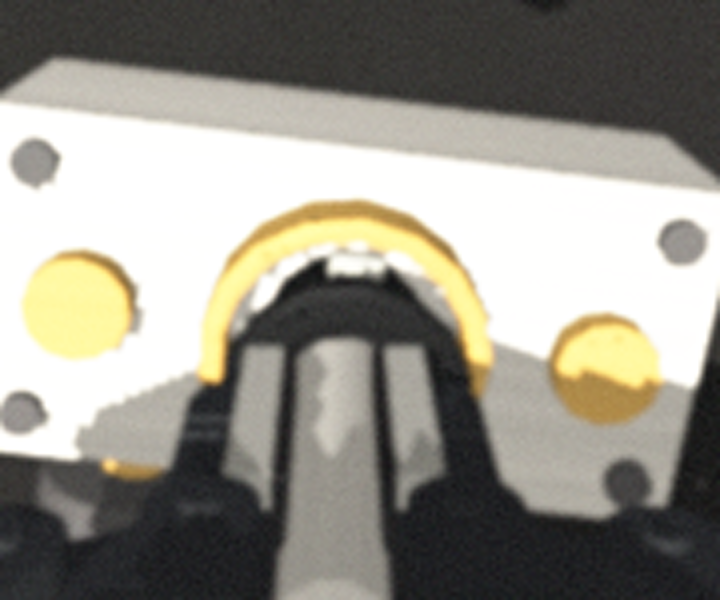

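servo_tool --series '[{"offset":[0,0,-0.001],"rotation":[0,0,0]},{"offset":[0,0,-0.002],"rotation":[0,0,0]},{"offset":[0,0,-0.003],"rotation":[0,0,0]},{"offset":[0,0,-0.003],"rotation":[0,0,0]}]'

```text
time: 8.95
tcp_pos: [0.5285, 0.1789, 0.0961]
tcp_rot: [[0.946, 0.325, 0.001], [0.325, -0.946, 0.002], [0.001, -0.001, -1.0]]
wrist_force: [-1.5, 1.0, 6.1]
grip_width: 0.0102
```

servo_tool --series '[{"offset":[0,0,-0.001],"rotation":[0,0,0]},{"offset":[0,0,-0.002],"rotation":[0,0,0]},{"offset":[0,0,-0.003],"rotation":[0,0,0]},{"offset":[0,0,-0.003],"rotation":[0,0,0]}]'

```text
time: 9.35
tcp_pos: [0.5288, 0.1777, 0.0983]
tcp_rot: [[0.946, 0.324, 0.001], [0.324, -0.946, 0.0], [0.001, 0.0, -1.0]]
wrist_force: [0.4, 1.3, 1.4]
grip_width: 0.0101
```

```bash
python3 - <<'E'
from h import *
im=snapshot("wrist");cv2.imwrite("pics/w6.png",cv2.resize(im[150:300,240:420],None,fx=4,fy=4,interpolation=cv2.INTER_CUBIC))
o=get_obs();print(o["time"],o["tcp_pos"],o["wrist_force"],o["grip_width"])
E
```

```text
9.4 [0.5288 0.1777 0.0983] [0.4525 0.9568 1.1189] 0.010627309837031104
```

View pics/w6.png

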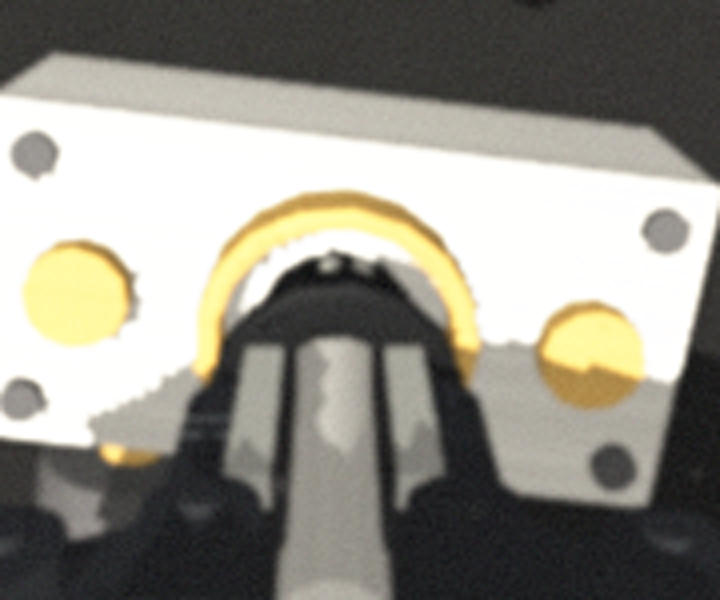

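```bash
python3 - <<'E'
from h import *
im=snapshot("wrist");cv2.imwrite("pics/w7.png",cv2.resize(im[220:370,250:410],None,fx=4,fy=4,interpolation=cv2.INTER_CUBIC))
s=snapshot("side");cv2.imwrite("pics/s7.png",cv2.resize(s[200:330,300:410],None,fx=4.5,fy=4.5,interpolation=cv2.INTER_CUBIC))
o=get_obs();print(o["time"],o["tcp_pos"],o["wrist_force"],o["ft_torque"])
E
```

```text
9.5 [0.5288 0.1777 0.0983] [ 0.404  -0.11    0.5002] [ 0.1455 -0.1844  0.0014]
```

View pics/w7.png

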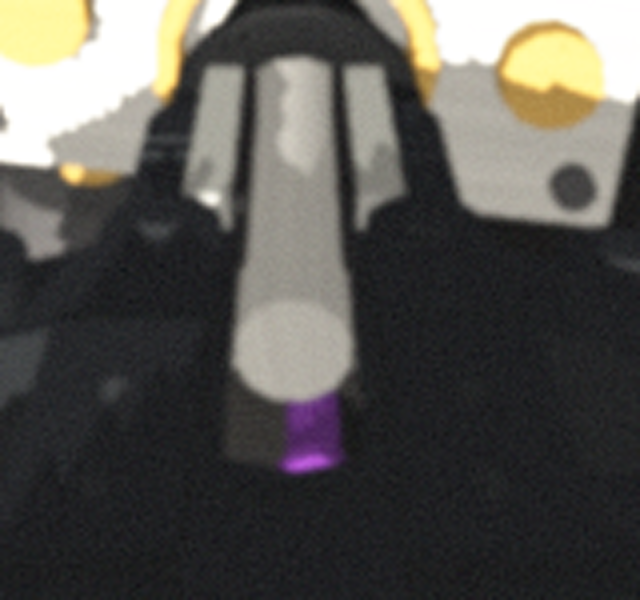

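View pics/s7.png

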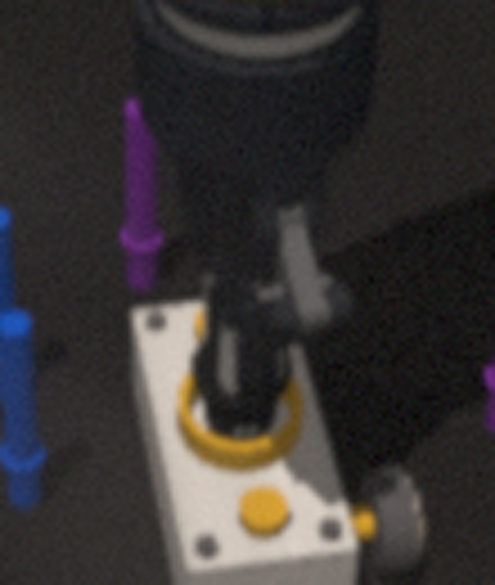

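```bash
python3 - <<'E'
from h import *
c=get_calibration("wrist");o=get_obs();R=o["tcp_rot"];T=o["tcp_pos"]
uv=crop((293,350),250,220,4);print(uv)
for h in (.021,.025,.029,.033): print(h,R.T@(ray("w",uv,T[2]+h,c)-T), [ (lambda p:(c["intrinsics"]@p)[:2]/p[2])(c["R"]@(T+np.array([0,0,h])+R[:,0]*x)+c["t"]) for x in (0,.001)])
E
```

```text
(322.875, 307.125)
0.021 [-0.0051 -0.0007 -0.021 ] [array([324.4682, 296.7086]), array([324.4743, 294.661 ])]
0.025 [-0.0021 -0.0007 -0.025 ] [array([324.5131, 302.7692]), array([324.5195, 300.6677])]
0.029 [ 0.001  -0.0007 -0.029 ] [array([324.561 , 309.2516]), array([324.5678, 307.0937])]
0.033 [ 0.0041 -0.0007 -0.033 ] [array([324.6125, 316.2017]), array([324.6196, 313.9844])]
```

servo_tool --series '[{"offset":[0,0,-0.001],"rotation":[0,0,0]},{"offset":[0,0,-0.002],"rotation":[0,0,0]},{"offset":[0,0,-0.002],"rotation":[0,0,0]}]'

```text
time: 9.8
tcp_pos: [0.5287, 0.1776, 0.1]
tcp_rot: [[0.946, 0.324, 0.0], [0.324, -0.946, -0.0], [0.0, 0.0, -1.0]]
wrist_force: [1.7, 1.3, -5.7]
grip_width: 0.0104
```

```bash
python3 - <<'E'
from h import *
im=snapshot("wrist");cv2.imwrite("pics/w8.png",cv2.resize(im[220:370,250:410],None,fx=4,fy=4,interpolation=cv2.INTER_CUBIC))
s=snapshot("side");cv2.imwrite("pics/s8.png",cv2.resize(s[200:330,300:410],None,fx=4.5,fy=4.5,interpolation=cv2.INTER_CUBIC))
o=get_obs();print(o["time"],o["tcp_pos"],o["wrist_force"],o["ft_torque"],o["tcp_rot"])
a=cv2.imread("pics/w7.png");b=cv2.imread("pics/w8.png");cv2.imwrite("pics/cmp.png",np.hstack([a[230:480,180:420],b[230:480,180:420]]))
E
```

```text
9.9 [0.5287 0.1776 0.1   ] [ 2.4084  0.877  -6.9886] [ 0.1968 -0.6514 -0.0018] [[ 0.9462  0.3237  0.0003]
 [ 0.3237 -0.9462 -0.0002]
 [ 0.0002  0.0003 -1.    ]]
```

View pics/cmp.png

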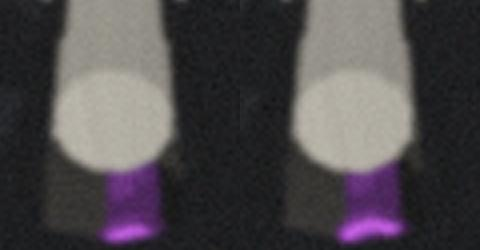

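View pics/s8.png

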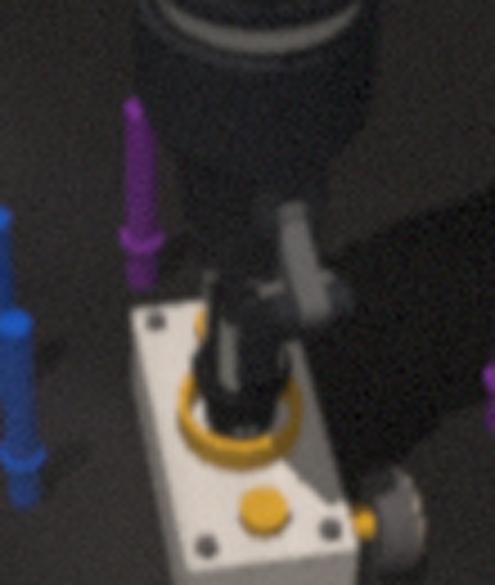

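servo_tool --series '[{"offset":[0,0,0.001],"rotation":[0,0,0]},{"offset":[0.0003,-0.0006,0.002],"rotation":[0,0,0]},{"offset":[0.0003,-0.0012,0.002],"rotation":[0,0,0]},{"offset":[0.0003,-0.0012,0.002],"rotation":[0,0,0]}]'

```text
time: 10.3
tcp_pos: [0.5288, 0.178, 0.0987]
tcp_rot: [[0.946, 0.323, 0.001], [0.323, -0.946, -0.001], [0.0, 0.001, -1.0]]
wrist_force: [1.7, -2.7, 4.2]
grip_width: 0.0102
```

servo_tool --series '[{"offset":[0,0,-0.0005],"rotation":[0,0,0]},{"offset":[0,0,-0.001],"rotation":[0,0,0]},{"offset":[0,0,-0.001],"rotation":[0,0,0]}]'

```text
time: 10.6
tcp_pos: [0.5286, 0.178, 0.0989]
tcp_rot: [[0.946, 0.323, 0.0], [0.323, -0.946, -0.001], [-0.0, 0.001, -1.0]]
wrist_force: [3.5, -3.5, -2.6]
grip_width: 0.0101
```

servo_tool --series '[{"offset":[0,0,-0.0005],"rotation":[0,0,0]},{"offset":[0,0,-0.001],"rotation":[0,0,0]},{"offset":[0,0,-0.001],"rotation":[0,0,0]}]'

```text
time: 10.9
tcp_pos: [0.5285, 0.1781, 0.0997]
tcp_rot: [[0.946, 0.323, -0.0], [0.323, -0.946, -0.001], [-0.0, 0.001, -1.0]]
wrist_force: [3.2, -3.8, -4.3]
grip_width: 0.01
```

servo_tool --series '[{"offset":[0.0005,0.001,0],"rotation":[0,0,0]},{"offset":[0.0005,0.001,0],"rotation":[0,0,0]}]'

```text
time: 11.1
tcp_pos: [0.5287, 0.178, 0.0997]
tcp_rot: [[0.946, 0.324, -0.001], [0.324, -0.946, -0.0], [-0.001, 0.0, -1.0]]
wrist_force: [2.6, -2.8, -5.5]
grip_width: 0.01
```

```bash
python3 - <<'E'
from h import *
o=get_obs();print(o["time"],o["tcp_pos"],o["wrist_force"],o["ft_torque"],o["tcp_rot"])
im=snapshot("wrist");cv2.imwrite("pics/w9.png",cv2.resize(im[150:350,240:420],None,fx=4,fy=3,interpolation=cv2.INTER_CUBIC))
cv2.imwrite("pics/cmp.png",np.hstack([cv2.imread("pics/w7.png")[200:500,180:420],cv2.resize(im[220:370,250:410],None,fx=4,fy=4,interpolation=cv2.INTER_CUBIC)[200:500,180:420]]))
E
```

```text
11.1 [0.5287 0.178  0.0997] [ 2.5558 -2.7841 -5.5175] [-0.5879 -0.7319  0.0435] [[ 0.9461  0.3239 -0.0012]
 [ 0.3239 -0.9461 -0.0004]
 [-0.0013  0.     -1.    ]]
```

View pics/cmp.png

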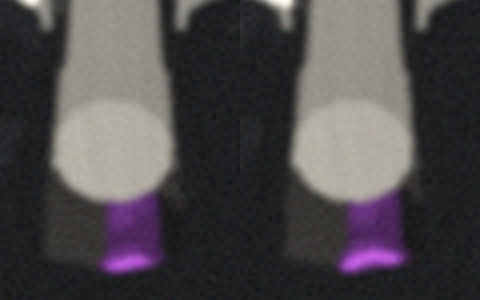

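View pics/w9.png

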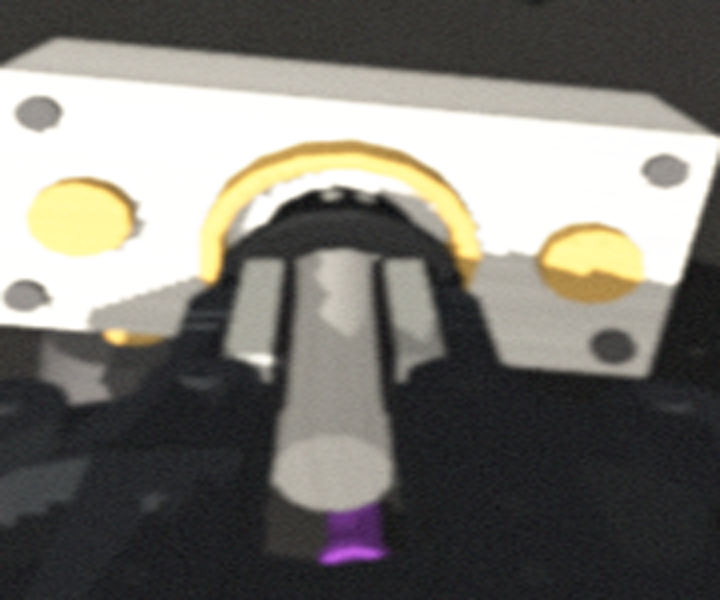

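```bash
python3 - <<'E'
from h import *
c=get_calibration("wrist");o=get_obs();R=o["tcp_rot"];T=o["tcp_pos"]
K=c["intrinsics"]
# camera in tool frame
Rc=c["R"]@R; tc=c["R"]@T+c["t"]   # p_cam = Rc p_tool + tc
def toolray(uv,z):
    d=Rc.T@np.linalg.inv(K)@np.array([uv[0],uv[1],1.]);q=-Rc.T@tc
    return q+d*(z-q[2])/d[2]
u4=crop((338,487),240,150,4)
for z in (-.0030,-.0040,-.0050): print("w4",toolray(u4,z))
u7=crop((293,350),250,220,4)
for z in (-.0225,-.025,-.027,-.029): print("w7",toolray(u7,z))
E
```

```text
w4 [ 0.0012 -0.0001 -0.003 ]
w4 [ 0.0018 -0.0001 -0.004 ]
w4 [ 0.0024 -0.0001 -0.005 ]
w7 [-0.004  -0.0007 -0.0225]
w7 [-0.0021 -0.0007 -0.025 ]
w7 [-0.0006 -0.0007 -0.027 ]
w7 [ 0.001  -0.0007 -0.029 ]
```

servo_tool --series '[{"offset":[0,0,-0.0005],"rotation":[0,0,0]},{"offset":[0,0,-0.001],"rotation":[0,0,0]},{"offset":[0,0,-0.001],"rotation":[0,0,0]}]'

```text
time: 11.45
tcp_pos: [0.5287, 0.178, 0.1012]
tcp_rot: [[0.946, 0.324, -0.001], [0.324, -0.946, -0.0], [-0.001, 0.0, -1.0]]
wrist_force: [3.5, -2.9, -6.1]
grip_width: 0.01
```

servo_tool --series '[{"offset":[0,0,-0.0005],"rotation":[0,0,0]},{"offset":[0,0,-0.001],"rotation":[0,0,0]},{"offset":[0,0,-0.0015],"rotation":[0,0,0]},{"offset":[0,0,-0.0015],"rotation":[0,0,0]}]'

```text
time: 11.85
tcp_pos: [0.5288, 0.1781, 0.1029]
tcp_rot: [[0.946, 0.324, -0.001], [0.324, -0.946, -0.0], [-0.001, 0.0, -1.0]]
wrist_force: [1.1, -2.3, -4.8]
grip_width: 0.01
```

servo_tool --series '[{"offset":[0,0,-0.001],"rotation":[0,0,0]},{"offset":[0,0,-0.002],"rotation":[0,0,0]},{"offset":[0,0,-0.003],"rotation":[0,0,0]},{"offset":[0,0,-0.004],"rotation":[0,0,0]}]'

```text
time: 12.25
tcp_pos: [0.529, 0.1788, 0.1071]
tcp_rot: [[0.946, 0.324, 0.0], [0.324, -0.946, 0.001], [0.0, -0.001, -1.0]]
wrist_force: [-0.3, -0.2, -1.0]
grip_width: 0.0103
```

servo_tool --series '[{"offset":[0,0,-0.001],"rotation":[0,0,0]},{"offset":[0,0,-0.002],"rotation":[0,0,0]},{"offset":[0,0,-0.003],"rotation":[0,0,0]},{"offset":[0,0,-0.004],"rotation":[0,0,0]}]'

```text
time: 12.65
tcp_pos: [0.5292, 0.1784, 0.1109]
tcp_rot: [[0.946, 0.324, 0.0], [0.324, -0.946, 0.0], [0.0, -0.0, -1.0]]
wrist_force: [0.4, 0.6, -1.5]
grip_width: 0.0105
```

servo_tool --series '[{"offset":[0,0,-0.005],"rotation":[0,0,0]},{"offset":[0,0,-0.011],"rotation":[0,0,0]},{"offset":[0,0,-0.018],"rotation":[0,0,0]},{"offset":[0,0,-0.025],"rotation":[0,0,0]}]'

```text
time: 13.05
tcp_pos: [0.5293, 0.1782, 0.1366]
tcp_rot: [[0.946, 0.324, 0.0], [0.324, -0.946, 0.0], [0.0, 0.0, -1.0]]
wrist_force: [-0.6, -1.0, -0.4]
grip_width: 0.01
```

servo_tool --series '[{"offset":[0,0,-0.01],"rotation":[0,0,0]},{"offset":[0,0,-0.025],"rotation":[0,0,0]},{"offset":[0,0,-0.045],"rotation":[0,0,0]},{"offset":[0,0,-0.07],"rotation":[0,0,0]},{"offset":[0,0,-0.1],"rotation":[0,0,0]},{"offset":[0,0,-0.11],"rotation":[0,0,0]},{"offset":[0,0,-0.11],"rotation":[0,0,0]}]'

```text
time: 13.75
tcp_pos: [0.53, 0.1784, 0.2475]
tcp_rot: [[0.946, 0.324, 0.003], [0.324, -0.946, 0.001], [0.004, -0.0, -1.0]]
wrist_force: [0.4, -0.0, -1.8]
grip_width: 0.0101
```

```bash
python3 - <<'E'
from h import *
o=get_obs();print(o["time"],o["tcp_pos"],o["tcp_rot"],o["wrist_force"],o["qpos"])
s=snapshot("side");cv2.imwrite("pics/s10.png",cv2.resize(s[90:350,270:430],None,fx=2.3,fy=2.3,interpolation=cv2.INTER_CUBIC))
E
```

```text
13.75 [0.53   0.1784 0.2475] [[ 0.9462  0.3237  0.0035]
 [ 0.3237 -0.9462  0.0013]
 [ 0.0037 -0.0001 -1.    ]] [ 0.428  -0.0041 -1.7948] [-0.3751  0.6004 -0.053   1.7784  0.0437  0.7601 -1.6916]
```

View pics/s10.png

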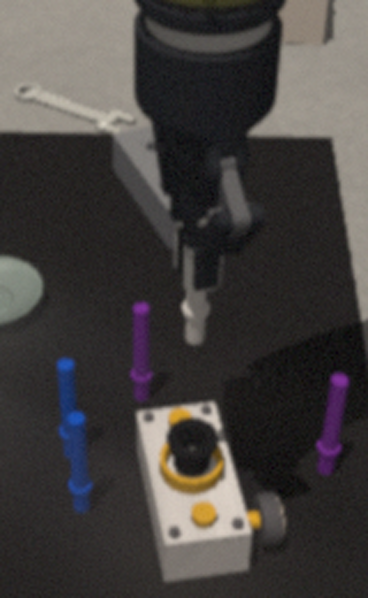

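servo_tool --series '[{"offset":[-0.009,0.038,0],"rotation":[0,0,0]},{"offset":[-0.02,0.08,0],"rotation":[0,0,0]},{"offset":[-0.031,0.125,0],"rotation":[0,0,0]},{"offset":[-0.042,0.17,0],"rotation":[0,0,0]},{"offset":[-0.053,0.215,0],"rotation":[0,0,0]},{"offset":[-0.064,0.26,0],"rotation":[0,0,0]},{"offset":[-0.075,0.305,0],"rotation":[0,0,0]},{"offset":[-0.085,0.35,0],"rotation":[0,0,0]},{"offset":[-0.093,0.38,0],"rotation":[0,0,0]},{"offset":[-0.096,0.394,0],"rotation":[0,0,0]},{"offset":[-0.096,0.394,0],"rotation":[0,0,0]},{"offset":[-0.096,0.394,0],"rotation":[0,0,0]}]'

```text
time: 15.0
tcp_pos: [0.5658, -0.223, 0.2449]
tcp_rot: [[0.945, 0.326, -0.002], [0.326, -0.945, 0.003], [-0.001, -0.003, -1.0]]
wrist_force: [0.5, 0.6, -0.4]
grip_width: 0.0101
```

servo_tool --series '[{"offset":[0,0,0.015],"rotation":[0,0,0]},{"offset":[0,0,0.03],"rotation":[0,0,0]},{"offset":[0,0,0.03],"rotation":[0,0,0]},{"offset":[0,0,0.03],"rotation":[0,0,0]},{"offset":[0,0,0.03],"rotation":[0,0,0]}]'

```text
time: 15.5
tcp_pos: [0.5667, -0.2246, 0.2166]
tcp_rot: [[0.946, 0.325, 0.001], [0.325, -0.946, 0.0], [0.001, 0.0, -1.0]]
wrist_force: [1.0, -0.4, -0.6]
grip_width: 0.0103
```

```bash
python3 - <<'E'
from h import *
import pickle
o=get_obs();print(o["time"],o["tcp_pos"],o["tcp_rot"],o["wrist_force"])
c=get_calibration("wrist");im=snapshot("wrist");pickle.dump((c,o),open("w11.pkl","wb"))
cv2.imwrite("pics/w11f.png",im);cv2.imwrite("pics/w11.png",cv2.resize(im[120:320,220:420],None,fx=3.5,fy=3,interpolation=cv2.INTER_CUBIC))
s=snapshot("side");cv2.imwrite("pics/s11.png",cv2.resize(s[40:220,280:420],None,fx=4,fy=3.3,interpolation=cv2.INTER_CUBIC));cv2.imwrite("pics/s11f.png",s)
s=snapshot("top");cv2.imwrite("pics/t11f.png",s)
print(get_obs()["tcp_pos"])
E
```

```text
15.5 [ 0.5667 -0.2246  0.2166] [[ 0.9456  0.3255  0.0014]
 [ 0.3255 -0.9456  0.    ]
 [ 0.0013  0.0004 -1.    ]] [ 0.9823 -0.4311 -0.5942]
[ 0.5664 -0.2255  0.2166]
```

View pics/w11.png

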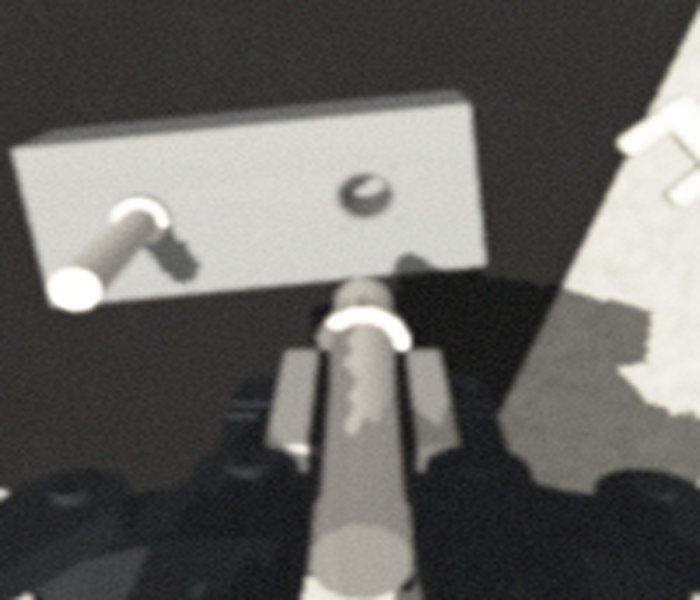

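View pics/s11.png

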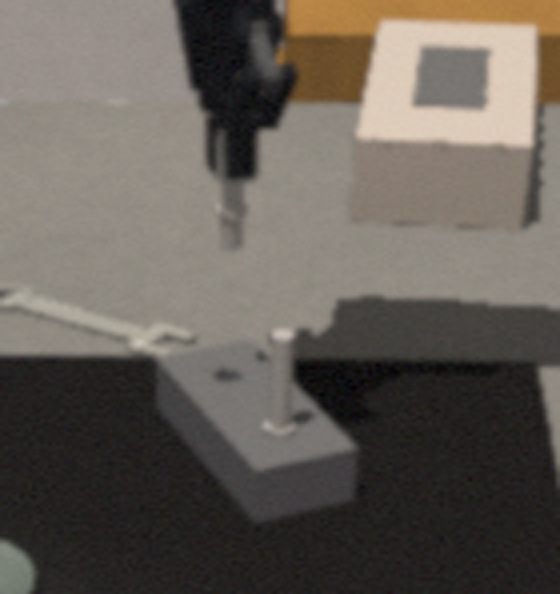

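```bash
python3 - <<'E'
from h import *
import pickle;c,o=pickle.load(open("w11.pkl","rb"));R,T=o["tcp_rot"],o["tcp_pos"]
cv=lambda u:((u[0]+.5)/3.5-.5+220,(u[1]+.5)/3-.5+120)
def p(n,u,z):
    w=ray("w",cv(u),z,c);print(n,w,R.T@(w-T))
p("hole",(365,195),.045)
p("sptop",(76,289),.12)
for u in [(12,150),(470,103),(487,264),(48,306)]:p("c",u,.045)
p("tubetop",(361,560),T[2]+.0293)
# tube bottom front? axis bottom: project predicted bottom for x offsets
for x in (0,.001,.002,.003):
    X=T+R@np.array([x,-.0007,.0707]);q=c["intrinsics"]@(c["R"]@X+c["t"]);q=q[:2]/q[2]
    print(x,(q[0]-220+.5)*3.5-.5,(q[1]-120+.5)*3-.5)
E
```

```text
hole [ 0.569  -0.2241  0.045 ] [0.0022 0.0002 0.1716]
sptop [ 0.5383 -0.162   0.12  ] [-0.0066 -0.0685  0.0966]
c [ 0.5495 -0.1176  0.045 ] [ 0.0184 -0.1069  0.1716]
c [ 0.6103 -0.243   0.045 ] [0.0351 0.0315 0.1717]
c [ 0.5569 -0.2691  0.045 ] [-0.0239  0.0388  0.1716]
c [ 0.4956 -0.1421  0.045 ] [-0.0405 -0.1012  0.1715]
tubetop [ 0.5679 -0.2234  0.2459] [ 0.0016 -0.0007 -0.0293]
0 361.7862898995529 299.9927623734203
0.001 361.79131839056106 296.15682987896014
0.002 361.79636088217063 292.3102171702858
0.003 361.8014174329344 288.45287958055553
```

```bash
python3 - <<'E'
import cv2
im=cv2.imread("pics/w11f.png");cv2.imwrite("pics/w11z.png",cv2.resize(im[160:250,290:360],None,fx=8,fy=6.5,interpolation=cv2.INTER_CUBIC))
E
```

```text
(no output)
```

View pics/w11z.png

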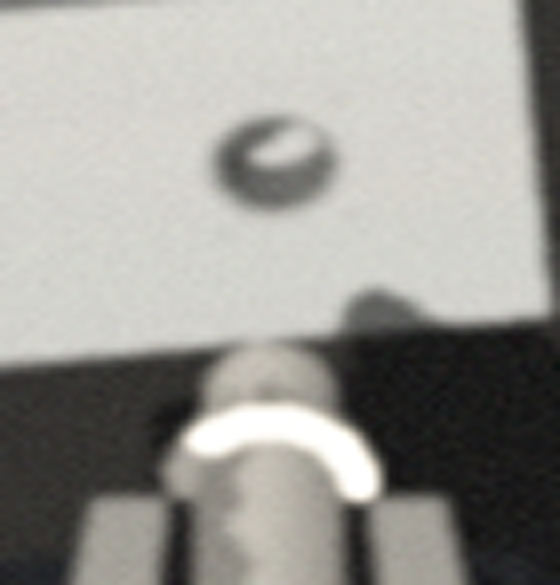

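servo_tool --series '[{"offset":[0.0014,0.0003,0.02],"rotation":[0,0,0]},{"offset":[0.0014,0.0003,0.045],"rotation":[0,0,0]},{"offset":[0.0014,0.0003,0.07],"rotation":[0,0,0]},{"offset":[0.0014,0.0003,0.086],"rotation":[0,0,0]},{"offset":[0.0014,0.0003,0.09],"rotation":[0,0,0]},{"offset":[0.0014,0.0003,0.09],"rotation":[0,0,0]},{"offset":[0.0014,0.0003,0.09],"rotation":[0,0,0]}]'

```text
time: 16.35
tcp_pos: [0.5682, -0.2258, 0.1269]
tcp_rot: [[0.946, 0.324, 0.002], [0.324, -0.946, -0.001], [0.002, 0.001, -1.0]]
wrist_force: [-0.2, -0.3, -0.3]
grip_width: 0.0103
```

```bash
python3 - <<'E'
from h import *
import pickle
c=get_calibration("wrist");im=snapshot("wrist");o=get_obs();print(o["time"],o["tcp_pos"],o["tcp_rot"],o["wrist_force"])
pickle.dump((c,o),open("w12.pkl","wb"))
cv2.imwrite("pics/w12.png",cv2.resize(im[160:260,270:390],None,fx=6,fy=6,interpolation=cv2.INTER_CUBIC))
s=snapshot("side");cv2.imwrite("pics/s12.png",cv2.resize(s[100:200,300:390],None,fx=6,fy=6,interpolation=cv2.INTER_CUBIC))
E
```

```text
16.4 [ 0.5682 -0.2259  0.127 ] [[ 0.9461  0.3237  0.0023]
 [ 0.3237 -0.9461 -0.0008]
 [ 0.0019  0.0015 -1.    ]] [ 0.2599 -0.1384 -0.1399]
```

View pics/w12.png

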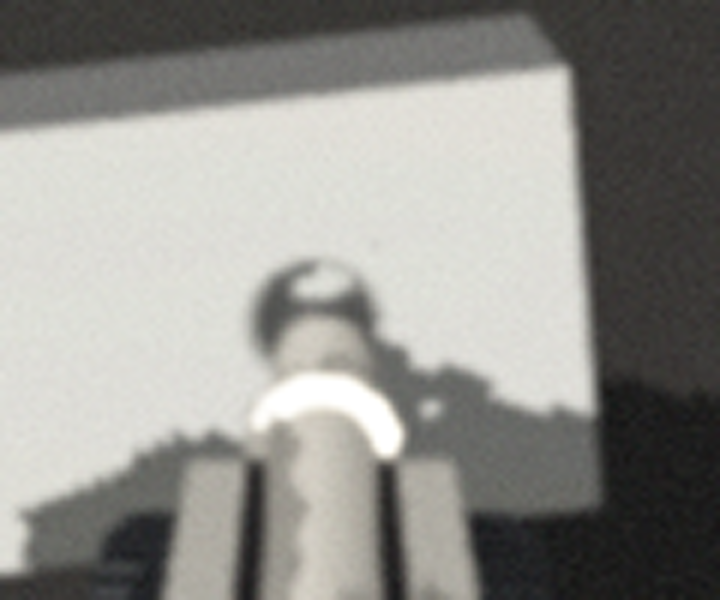

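View pics/s12.png

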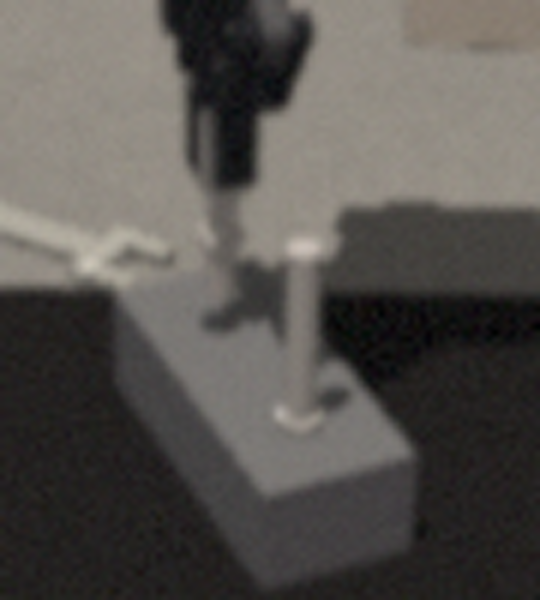

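```bash
python3 - <<'E'
from h import *
import pickle;c,o=pickle.load(open("w12.pkl","rb"));R,T=o["tcp_rot"],o["tcp_pos"]
t=lambda u:R.T@(ray("w",crop(u,270,160,6),.045,c)-T)
for u in [(315,318),(252,318),(378,318),(315,258)]: print(t(u))
zb=T[2]-.0707
b=lambda u:R.T@(ray("w",crop(u,270,160,6),zb,c)-T)
print("bottom",zb,[b(u) for u in [(321,312),(270,340),(372,340)]])
# hole predicted outline for a centre
def proj(p): q=c["intrinsics"]@(c["R"]@(T+R@p)+c["t"]);q=q[:2]/q[2];return (q-[270,160]+.5)*6-.5
zt=T[2]-.045
for x in (.0005,.001,.0015,.002,.0025):print(x,proj(np.array([x,-.0005,zt])),proj(np.array([x+.00775,-.0005,zt])),proj(np.array([x,-.00825,zt])),proj(np.array([x,.00725,zt])))
E
```

```text
[ 0.0015 -0.0015  0.082 ]
[ 0.0015 -0.0096  0.082 ]
[0.0015 0.0066 0.082 ]
[ 0.0096 -0.0015  0.0821]
bottom 0.0563362342704095 [array([ 0.0062, -0.0007,  0.0707]), array([ 0.0026, -0.0069,  0.0707]), array([0.0026, 0.0055, 0.0707])]
0.0005 [322.4164 325.4992] [322.5009 268.0844] [262.215 325.423] [382.6194 325.5754]
0.001 [322.4218 321.8306] [322.5064 264.3394] [262.1806 321.7544] [382.6646 321.9068]
0.0015 [322.4272 318.1571] [322.5119 260.5894] [262.1461 318.0808] [382.7099 318.2333]
0.002 [322.4326 314.4787] [322.5175 256.8343] [262.1116 314.4025] [382.7552 314.5549]
0.0025 [322.4381 310.7954] [322.523  253.0743] [262.0771 310.7192] [382.8006 310.8716]
```

servo_tool --series '[{"offset":[0.001,-0.0008,0],"rotation":[0,0,0]},{"offset":[0.001,-0.0008,0.004],"rotation":[0,0,0]},{"offset":[0.001,-0.0008,0.008],"rotation":[0,0,0]},{"offset":[0.001,-0.0008,0.01],"rotation":[0,0,0]},{"offset":[0.001,-0.0008,0.012],"rotation":[0,0,0]},{"offset":[0.001,-0.0008,0.013],"rotation":[0,0,0]}]'

```text
time: 17.05
tcp_pos: [0.5679, -0.2244, 0.1124]
tcp_rot: [[0.946, 0.324, -0.001], [0.324, -0.946, 0.0], [-0.0, -0.0, -1.0]]
wrist_force: [0.2, -0.1, -1.3]
grip_width: 0.0102
```

servo_tool --series '[{"offset":[0,0,0.002],"rotation":[0,0,0]},{"offset":[0,0,0.003],"rotation":[0,0,0]},{"offset":[0,0,0.003],"rotation":[0,0,0]}]'

```text
time: 17.35
tcp_pos: [0.568, -0.2245, 0.1097]
tcp_rot: [[0.946, 0.324, -0.0], [0.324, -0.946, -0.0], [-0.0, -0.0, -1.0]]
wrist_force: [0.3, -1.2, -1.2]
grip_width: 0.0106
```

```bash
python3 - <<'E'
from h import *
im=snapshot("wrist");o=get_obs();print(o["time"],o["tcp_pos"],o["wrist_force"],o["ft_torque"])
cv2.imwrite("pics/w13.png",cv2.resize(im[160:260,270:390],None,fx=6,fy=6,interpolation=cv2.INTER_CUBIC))
E
```

```text
17.4 [ 0.568  -0.2245  0.1098] [-0.2621 -0.2443 -0.469 ] [-0.0205  0.0309  0.0135]
```

View pics/w13.png

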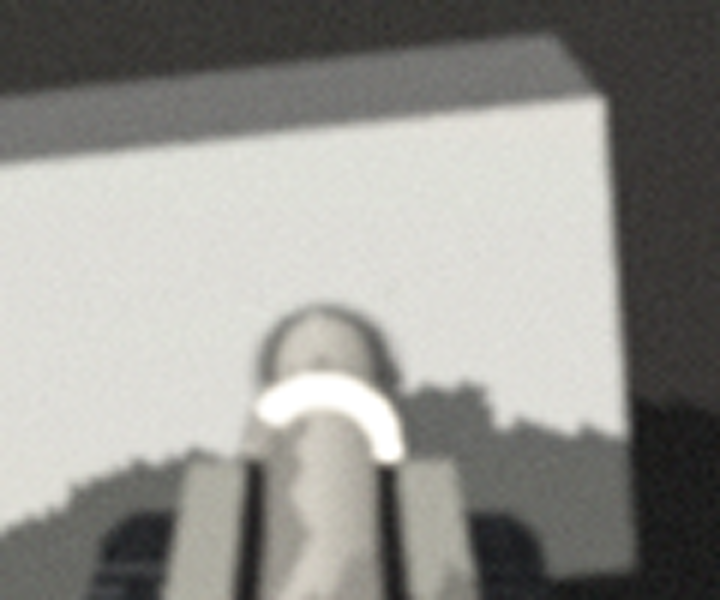

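servo_tool --series '[{"offset":[0,0.0004,0.003],"rotation":[0,0,0]},{"offset":[0,0.0004,0.006],"rotation":[0,0,0]},{"offset":[0,0.0004,0.009],"rotation":[0,0,0]},{"offset":[0,0.0004,0.012],"rotation":[0,0,0]},{"offset":[0,0.0004,0.015],"rotation":[0,0,0]},{"offset":[0,0.0004,0.015],"rotation":[0,0,0]}]'

```text
time: 18.0
tcp_pos: [0.5678, -0.2247, 0.0942]
tcp_rot: [[0.946, 0.324, -0.001], [0.324, -0.946, 0.0], [-0.001, -0.0, -1.0]]
wrist_force: [-0.3, 0.4, -0.8]
grip_width: 0.0105
```

servo_tool --series '[{"offset":[0,0,0.001],"rotation":[0,0,0]},{"offset":[0,0,0.002],"rotation":[0,0,0]},{"offset":[0,0,0.002],"rotation":[0,0,0]}]'

```text
time: 18.3
tcp_pos: [0.5681, -0.2248, 0.0928]
tcp_rot: [[0.946, 0.324, -0.0], [0.324, -0.946, -0.0], [-0.0, 0.0, -1.0]]
wrist_force: [-1.0, -0.1, -0.4]
grip_width: 0.0105
```

servo_tool --series '[{"offset":[0,0,0.0005],"rotation":[0,0,0]},{"offset":[0,0,0.001],"rotation":[0,0,0]},{"offset":[0,0,0.001],"rotation":[0,0,0]}]'

```text
time: 18.6
tcp_pos: [0.5681, -0.2249, 0.0918]
tcp_rot: [[0.946, 0.324, 0.0], [0.324, -0.946, -0.0], [-0.0, 0.0, -1.0]]
wrist_force: [0.9, 0.4, -0.6]
grip_width: 0.0105
```

servo_tool --series '[{"offset":[0,0,0.0005],"rotation":[0,0,0]},{"offset":[0,0,0.001],"rotation":[0,0,0]},{"offset":[0,0,0.001],"rotation":[0,0,0]}]'

```text
time: 18.9
tcp_pos: [0.5682, -0.2248, 0.0909]
tcp_rot: [[0.946, 0.324, 0.0], [0.324, -0.946, -0.0], [0.0, 0.0, -1.0]]
wrist_force: [-0.3, -0.8, -0.6]
grip_width: 0.0101
```

servo_tool --series '[{"offset":[0,0,0.0003],"rotation":[0,0,0]},{"offset":[0,0,0.0006],"rotation":[0,0,0]},{"offset":[0,0,0.0006],"rotation":[0,0,0]}]'

```text
time: 19.2
tcp_pos: [0.5683, -0.2249, 0.0908]
tcp_rot: [[0.946, 0.324, 0.0], [0.324, -0.946, -0.0], [0.0, 0.0, -1.0]]
wrist_force: [-2.1, 1.0, 4.7]
grip_width: 0.0107
```

servo_tool --series '[{"offset":[0,0,-0.0004],"rotation":[0,0,0]},{"offset":[0,0,-0.0004],"rotation":[0,0,0]},{"offset":[0,0,-0.0004],"rotation":[0,0,0]},{"offset":[0,0,-0.0004],"rotation":[0,0,0]}]' --grip 192

```text
time: 19.6
tcp_pos: [0.5681, -0.2248, 0.0904]
tcp_rot: [[0.946, 0.324, -0.0], [0.324, -0.946, -0.0], [-0.0, -0.0, -1.0]]
wrist_force: [-0.3, 0.4, 0.4]
grip_width: 0.0211
```

```bash
python3 - <<'E'
from h import *
o=get_obs();print(o["time"],o["tcp_pos"],o["wrist_force"],o["grip_width"])
im=snapshot("wrist")
cv2.imwrite("pics/w14.png",cv2.resize(im[160:330,260:400],None,fx=4.5,fy=3.5,interpolation=cv2.INTER_CUBIC))
s=snapshot("side");cv2.imwrite("pics/s14.png",cv2.resize(s[80:210,300:390],None,fx=6,fy=4.6,interpolation=cv2.INTER_CUBIC))
E
```

```text
19.6 [ 0.5681 -0.2248  0.0904] [-0.3416  0.377   0.3871] 0.02113484356122824
```

View pics/w14.png

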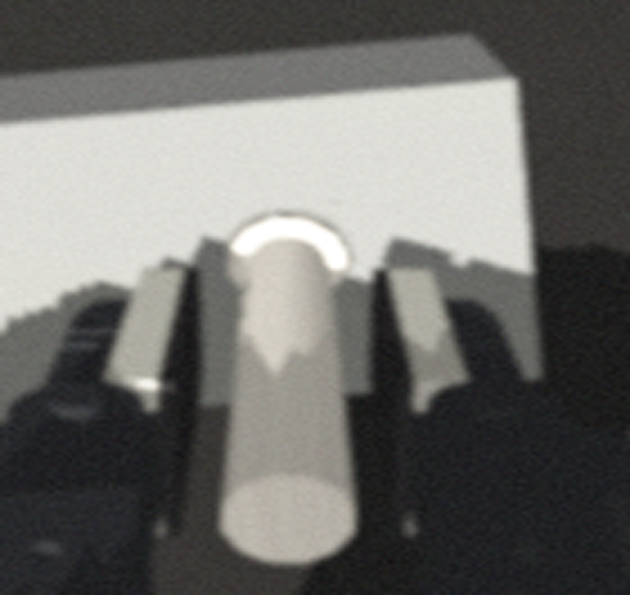

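View pics/s14.png

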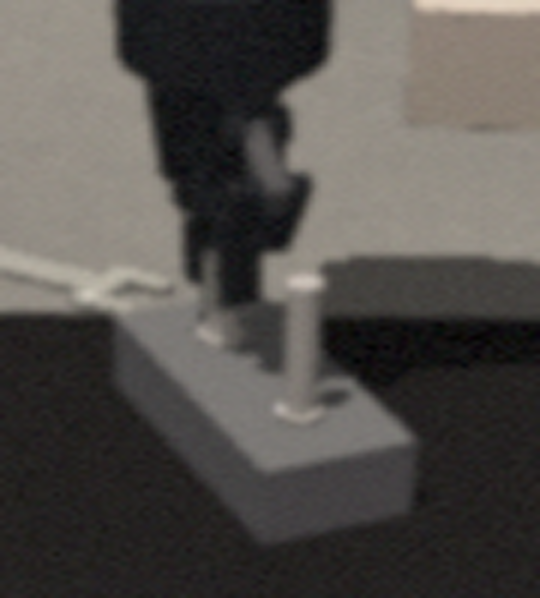

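servo_tool --series '[{"offset":[0,0,-0.005],"rotation":[0,0,0]},{"offset":[0,0,-0.015],"rotation":[0,0,0]},{"offset":[0,0,-0.03],"rotation":[0,0,0]},{"offset":[0,0,-0.05],"rotation":[0,0,0]},{"offset":[0,0,-0.08],"rotation":[0,0,0]},{"offset":[0,0,-0.11],"rotation":[0,0,0]},{"offset":[0,0,-0.13],"rotation":[0,0,0]},{"offset":[0,0,-0.13],"rotation":[0,0,0]},{"offset":[0,0,-0.13],"rotation":[0,0,0]}]'

```text
time: 20.6
tcp_pos: [0.5682, -0.2249, 0.2217]
tcp_rot: [[0.946, 0.324, 0.001], [0.324, -0.946, -0.001], [0.001, 0.001, -1.0]]
wrist_force: [0.5, -0.3, -0.3]
grip_width: 0.0211
```

```bash
python3 - <<'E'
from h import *
o=get_obs();print(o["time"],o["tcp_pos"],o["wrist_force"],o["grip_width"])
s=snapshot("side");cv2.imwrite("pics/s15f.png",s);cv2.imwrite("pics/s15.png",cv2.resize(s[110:350,190:430],None,fx=2.4,fy=2.4,interpolation=cv2.INTER_CUBIC))
cv2.imwrite("pics/s15z.png",cv2.resize(s[120:210,300:390],None,fx=6,fy=6,interpolation=cv2.INTER_CUBIC))
E
```

```text
20.6 [ 0.5682 -0.2249  0.2217] [ 0.4669 -0.3349 -0.2559] 0.02110687621510507
```

View pics/s15.png

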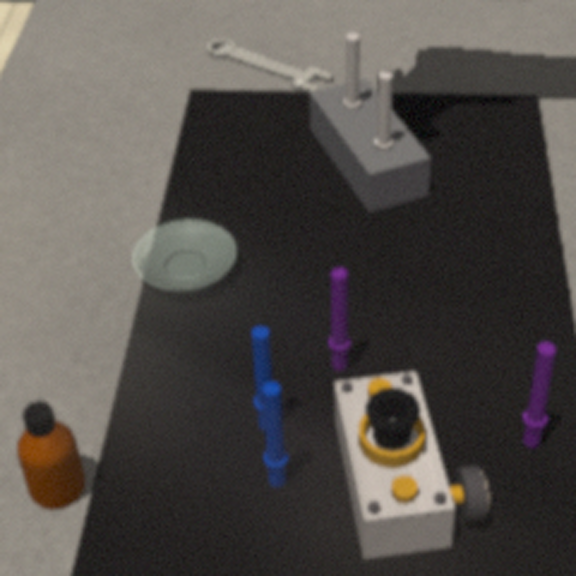

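View pics/s15z.png

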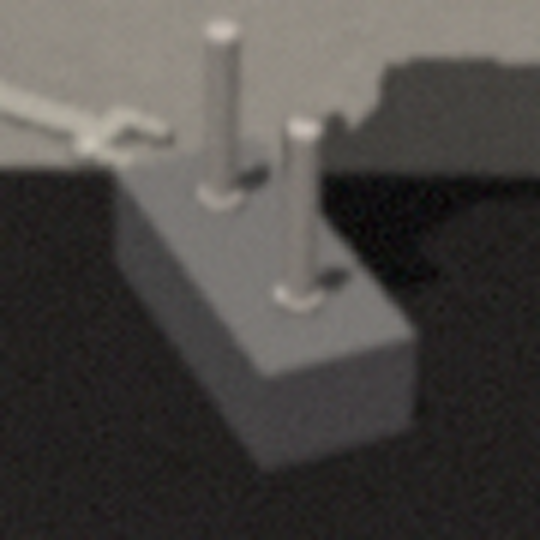

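Both tubes stand seated and upright on their beads in the rack, the manifold is empty, and nothing else looks out of place. I'm handing the job in.

```bash
python3 - <<'E'
from workcell import *
print(env.sign_off())
E
```

```text
the job is handed in; nothing more can be done
None
```

The tube is out of the outlet and standing in the rack's empty hole, seated on its bead, and I handed the job in at about 20.6 s.

- **Release and pull:** I felt the ring at about 81 mm and pressed it down to its stop, with the wrist reading 15 N. I then gripped the tube with the ring held down and lifted it without slip.
- **Placing:** I lowered the tube into the hole until the bead touched at about 5 N. I then opened the fingers and withdrew straight up.
- **Last checks:** The final side picture shows the tube upright on its bead beside the spare. The outlet is empty, and the spare, dish, bottle, wrench and coloured look-alikes look unmoved. The wrist force was near zero with the gripper clear.

**One reading that disagreed:** after about 7 mm of lift, the tube dragged and bound slightly sideways. The wrist showed at most about 7 N of downward pull. Allowing for the ring spring, I estimate about 12 N on the tube, under the 25 N limit. Pictures from the wrist camera showed the tube still rising with the gripper, so I judged it was bead friction rather than locked teeth. I did not confirm that directly. The drag stopped after another 8 mm or so.

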